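# Set the charge selector and start the loaded bay

## Robot

A 6-joint arm with a two-finger parallel gripper is mounted at the origin on the work surface. World frame = base frame: x ahead of the robot, y to its left, z up, the work surface at z = 0. Lengths are in m, angles in rad, forces in N, time in s.
With the tool pointing down it reaches from about 0.225 to 0.875 m from the base axis. Payload 3.4 kg.
Tool frame: the origin (TCP) lies at the very end of the fingers, on their centre line; the grasp point (between the pads) lies 19 mm behind it (manip.hold_point_z is the distance from the TCP to the grasp point, in m); z points along the fingers, y is the line along which they close (so a half turn about z gives the same grasp; the last joint's range is limited). The gripper opens to 85 mm and grips with 20 to 120 N. Pads are 22 mm wide; open, the fingers measure 114 mm over their backs; the gripper's body (76 mm by 85 mm) begins 54 mm behind the grasp point. The pads swing forward as they close: fully open they stand 13 mm farther back than shut.
Start: joints at [1.002, 0.276, 1.505, -0, 1.361, -0.121], TCP at [0.249, 0.518, 0.21] pointing down, gripper open.
Joint ranges: [-2.89, 2.89], [-0.75, 2.08], [0.22, 2.7], [-1.18, 4.32], [0.11, 2.71], [-2.7, 2.7]. Speed limits (rad/s): [2.57, 2.57, 3.14, 3.14, 3.14, 3.14].

## Interface

Orientations are given as a unit quaternion [w, x, y, z].
In Python, from rig import readout, viewer, order, manip gives the robot as it stands. The module is installed in compiled form; this text tells all that it offers.
- The arm moves only by the tool send_rows, never from a script. Its arguments are lists of equal length, an entry for each row: "xyz": the shift along the world's x, y, z in m, a list of three; "delta_rot": the turn, a rotation vector about the world's x, y, z in degrees, a list of three. In form: {"xyz": [[tx, ty, tz], ...], "delta_rot": [[wx, wy, wz], ...]}. A call has 1 to 12 rows; each row shifts and turns the commanded pose from where the row before left it; what a row does not reach is not made up. A row lasts 1/10 s, in which the tool goes at most 50 mm and 8.59 degrees, less where a joint would pass 70% of its speed; a pose out of reach is approached as far as the arm can. A call with a gripper value outside its range is refused whole. "gripper" is the finger opening in m, from 0 to 0.0854, set as the call begins (left out, the last holds). The fingers move at their own pace and stop on an object; "force" is the grip in N (left out, the last holds). Time passes only in rows, so rows that do not move let the fingers close. It gives the time, the measured TCP pose, the force, the opening and the grip force at its end, in the units of the state.
- readout.get_state(): the state, without advancing time (a new reading comes with each control period).
- viewer.get_image(name): name is "scene" or "side" or "wrist"; returns a dict with "color" (400x640x3 uint8, red, green, blue), "depth" (400x640 float32, m along the optical axis (not along the pixel's ray), 0 where there is no reading), "K" (3x3 intrinsics, pixels), "camera_from_world" (4x4, takes a point from world to camera coordinates). Camera axes: x right, y up, looking along -z (the intrinsics and any distortion apply to the point x, -y, -z); pixel columns grow to the right and rows downward; lengths in m; the calibration is good to about 2 mm. The wrist camera is an equidistant fisheye: a pixel r from the principal point sees the ray r / f radians off the axis. A picture is of the moment at which its call begins.
- order.sign_off(): hands the job in; it is judged then, once.
The state is a dict: "clock": time; "qpos": joint angles; "qd": joint speeds; "effort": joint torques, N m; "position": TCP position; "ee_rot": TCP orientation; "contact_force": force on the tool from outside, world axes, zero at the start; "moment": the same for the moment, N m; "width": finger opening in m; "gripper_force": force on a finger pad.
Only numpy, scipy, OpenCV 4.12 (cv2) and the standard library are available. Lean on these libraries where they do the work, as an engineer would, in place of code of your own. Each camera call takes 0.05 s, during which the arm holds its last target. There are 200 camera calls.

## Task

Start charging the battery pack that stands in the three-bay charger. With the charger still on standby, pull the sprung selector knob out, turn its pointer to the third of the four marks counted clockwise from the left, and let the knob drop fully home; then press the key of the bay that holds the pack until it latches and the standby key pops up. Do not latch another bay's key, do not shift the pack, and leave the other things on the bench where they are.

Things in the scene. Friction and masses are not known exactly. Their poses are not given: they have to be found in the camera images.
- charger: Dark bench battery charger, fixed: 257 (x) x 360 (y) x 120 mm high. Origin: on the bench under it, 125 mm behind its front; z up, y left along it, x from front to rear; the front (-x) faces the robot within 20 degrees of yaw. From a front edge 50 mm high a light-grey control panel rises 28 degrees to the rear (150 mm along the slope); behind it a flat deck 120 mm high carries three charging bays side by side.
- panel: The sloping control panel. Origin: middle of its surface, at (-58.8, 0, 85.2) mm in the charger's frame. x up the slope, y left, z square out of the panel, 28 degrees from vertical towards the robot. At left the selector knob, at right a row of four keys; nothing else stands over 3 mm proud. Dial: dark disc 92 mm across with four white marks, longer and wider from first (left) to fourth (right).
- selector_grip (a point): On the selector knob's axis, 26 mm above the panel when home (panel x 2, y 108 mm). Black knob: round skirt 48 mm across, from 3 to 10 mm above the panel; on it a bar 44 mm long, 14 mm thick, from 10 to 36 mm above the panel, with a pointed nose and white line at the pointer end. Site x along the bar to the pointer, z out of the panel; it turns with the knob. Beside the bar 50 mm are free.
- selector (a joint): Turn of the knob, rad, clockwise seen facing the panel. Marks at 0, 0.628, 1.257, 1.885: pointer 54, 18, -18, -54 degrees from straight up the slope (positive left), so the third is just right of the top. Starts home at the first or second mark. Home: 0.03 play, cannot turn. Pulled out 10 mm it turns freely; end stops just past first and fourth. Let go between marks it drops into the nearest.
- selector_pull (a joint): How far the knob is pulled out, square to the panel, in m: 0 home in a detent, stop at 0.012. A spring pulls it home with 4.5 N at 0, rising to 8 N fully out; let go, it snaps home by itself at a mark.
- key_standby (a joint): Travel of the left key (standby) square into the panel, m: 0 up, 0.0075 latched, 0.0092 end stop. It starts latched: all bays off. Keys: off-white caps 24 mm up the slope x 18 mm wide, 30 mm apart, tops 16 mm above the panel when up, 8 when latched. Pressing takes 3 to 4 N. Pressed to the end stop a key stays latched when let go and the latched one pops up; pressed part way it comes back.
- key_bay1 (a joint): The same for the second key from the left, which switches on bay 1 (the left bay). It has one black dot above it.
- key_bay2 (a joint): The same for the third key, for bay 2 (the middle bay). Two dots above it.
- key_bay3 (a joint): The same for the fourth (right) key, for bay 3 (the right bay). Three dots above it.
- key_bay1_cap (a point): Centre of the top of the cap of bay 1's key; moves with it (panel frame when up: x 0, y -48, z 16 mm; the standby key lies at y -18). z out of the panel, x up the slope.
- key_bay2_cap (a point): Centre of the top of bay 2's key (panel x 0, y -78 mm).
- key_bay3_cap (a point): Centre of the top of bay 3's key (panel x 0, y -108 mm).
- bay_1 (a point): Floor centre of bay 1, the left bay (+y side of the charger), 123 mm above the bench, with two slide rails 12 mm high. One black dot at the top edge of the panel in front of it.
- bay_2 (a point): Floor centre of bay 2, the middle bay, 112 mm to the right of bay 1. Two dots.
- bay_3 (a point): Floor centre of bay 3, the right bay, 112 mm to the right of bay 2. Three dots.
- pack: The battery pack that stands in one of the three bays, loose between its rails: dark block 112 x 78 mm, 57 mm high, so that its top is 180 mm above the bench; origin at the centre of its underside, on the bay's floor centre. The other two bays hold only flat light-grey covers 12 mm high.
- spare_pack: A second pack just like it, lying on the bench to the right of the charger; not to be used. Origin: centre of its underside.
- amber_bottle: Amber bottle 62 mm across, 145 mm tall, standing left of the charger. Origin under its centre, z up along it.
- paint_jar: White jar 44 mm across, 46 mm tall, in front of the charger's left end. Origin under its centre.
- pencil: Yellow pencil 168 mm long, 7 mm thick, lying in front of the charger. Origin under its middle.
- pliers: Blue-handled pliers 155 mm long, 13 mm high, lying in front of the charger's right end. Origin at the underside, near the middle.
- rocket: Red printed model rocket 150 mm tall, standing at the left. Origin under its centre.
- drill: Cordless drill standing on its battery at the right, about 205 mm tall. Origin under its foot.
Mind the look-alikes: they are no part of the job. What is shaped like the pack but blue, green or turquoise is not meant.

How it is judged:
On the way:
1. the selector knob has been turned to the third mark and has dropped home, with the standby key still latched (value of joint selector between 1.197 and 1.317 rad and value of joint selector_pull below 0.002 m and value of joint key_standby above 0.006 m), for 0.2 s.
At the end, for the whole second after the job is handed in: Selector still, at the third mark (1.257 within 0.06 rad) and home (out less than 2 mm); the key of the bay holding the pack latched (down over 6 mm), standby and both other bay keys up (down under 2 mm); the pack at rest in its bay, within 12 mm of where it stood (value of joint selector between 1.197 and 1.317 rad and value of joint selector_pull below 0.002 m and ((horizontal distance between pack and bay_1 below 0.03 m and (value of joint key_bay1 above 0.006 m and value of joint each of key_standby, key_bay2, key_bay3 below 0.002 m)) or (horizontal distance between pack and bay_2 below 0.03 m and (value of joint key_bay2 above 0.006 m and value of joint each of key_standby, key_bay1, key_bay3 below 0.002 m)) or (horizontal distance between pack and bay_3 below 0.03 m and (value of joint key_bay3 above 0.006 m and value of joint each of key_standby, key_bay1, key_bay2 below 0.002 m))) and velocity of joint selector between -0.05 and 0.05 rad/s and linear speed of pack below 0.02 m/s and distance of pack from where it was at the start of the episode below 0.012 m); the robot touches nothing.
It fails at once if a key of a bay without the pack is pressed down to latching ((horizontal distance between pack and bay_1 below 0.03 m and value of joint any of key_bay2, key_bay3 above 0.006 m) or (horizontal distance between pack and bay_2 below 0.03 m and value of joint any of key_bay1, key_bay3 above 0.006 m) or (horizontal distance between pack and bay_3 below 0.03 m and value of joint any of key_bay1, key_bay2 above 0.006 m)).
It fails at once if a bay is switched on while the selector is not home at the third mark (value of joint any of key_bay1, key_bay2, key_bay3 above 0.006 m and not (value of joint selector between 1.197 and 1.317 rad and value of joint selector_pull below 0.002 m)).
It fails at once if the pack in the bay is shifted by more than 20 mm (distance of pack from where it was at the start of the episode above 0.02 m).
It fails at once if another thing on the bench is shifted by more than 30 mm or knocked over (distance of any of spare_pack, amber_bottle, paint_jar, pencil, pliers, rocket, drill from where it was at the start of the episode above 0.03 m or angle between any of amber_bottle, paint_jar, rocket, drill's own z axis and vertical above 0.5 rad).
It also fails if it takes over 45 s, if anything falls off the work surface, if the arm or the gripper's body presses on something with over 40 N, if the wrist force passes 120 N, or if a joint passes its speed limit or range.

## Working session

There is one attempt and no reset: what is moved stays moved. The work goes in short steps, Python scripts to look and compute and a tool call to move; the robot and the scene stay as the last step left them, time stands still between calls to the robot, and variables do not carry over. Pictures are saved under pics/ and viewed, at most 10 in all, crops included, and the job is handed in when it is done.

Besides the shell and the picture viewer there is one more tool, called after "Emit:" by a JSON object that holds its "op" and its "data", one argument or row to a line. send_rows: Moves the arm, as the interface text tells. Its arguments: {"type":"object","properties":{"xyz":{"type":"array"},"delta_rot":{"type":"array"},"gripper":{"type":"number"},"force":{"type":"number"}},"required":["xyz","delta_rot"]}

```bash
mkdir -p pics; python3 - <<'E'
from rig import readout, viewer, order, manip
import cv2,numpy as np
for n in ("scene","side"):
    d=viewer.get_image(n); np.savez(n+".npz",**d); cv2.imwrite(f"pics/{n}0.png",d["color"][:,:,::-1]); print(n,d["K"].tolist(),np.round(d["camera_from_world"],3).tolist())
print(readout.get_state())
E
```

```text
scene [[376.2378571460531, 0.0, 316.8821865178636], [0.0, 376.2378571460531, 198.26394995998533], [0.0, 0.0, 1.0]] [[0.772, 0.636, 0.007, -0.42], [-0.403, 0.48, 0.779, 0.165], [0.492, -0.604, 0.626, -1.757], [0.0, 0.0, 0.0, 1.0]]
side [[420.7476057578083, 0.0, 321.56916333875296], [0.0, 420.7476057578083, 195.49668411751347], [0.0, 0.0, 1.0]] [[0.987, -0.158, -0.01, -0.523], [0.121, 0.714, 0.69, -0.119], [-0.102, -0.682, 0.724, -1.372], [0.0, 0.0, 0.0, 1.0]]
{'clock': 0.1, 'qpos': array([ 1.00199635e+00,  2.76494776e-01,  1.50601771e+00,  8.58890566e-06,
        1.36067990e+00, -1.20979807e-01]), 'qd': array([ 0.00088893, -0.0012004 , -0.00405555,  0.00096459, -0.00154288,
        0.00252103]), 'effort': array([ 1.31026849e-03, -4.17698622e+01, -2.46404868e+01, -8.01010697e-05,
        5.77641214e-03, -6.54965490e-06]), 'position': array([0.24869269, 0.51787541, 0.20874286]), 'ee_rot': array([-2.74381902e-04,  2.22044595e-01,  9.75036183e-01, -7.51346405e-04]), 'contact_force': array([ 0.69584979, -0.99124225, -0.01592426]), 'moment': array([-0.0247508 , -0.03397494, -0.01039186]), 'gripper_force': 0.0, 'width': 0.08550446746076225}
```

View pics/scene0.png

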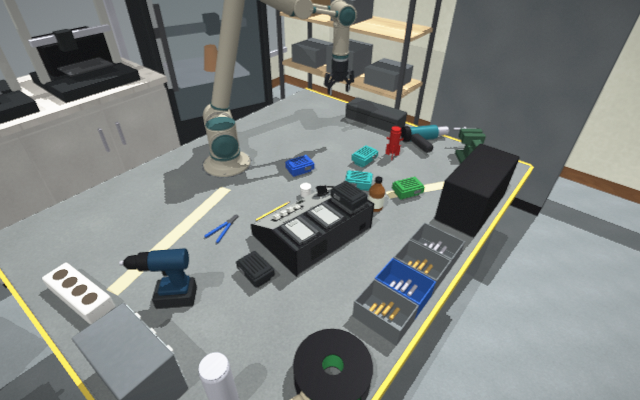

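View pics/side0.png

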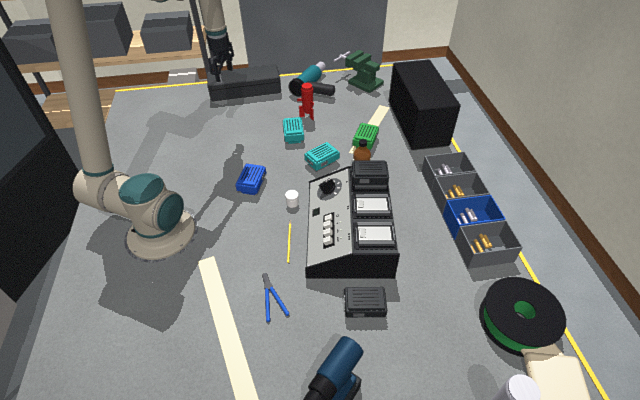

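The pack stands in the far (left, +y) bay at side pixel (370,173), with light covers at (373,205) and (375,235). The black spare lies on the bench at (365,301), and the blue, green and turquoise ones are look-alikes. I'll enlarge the charger to confirm.

```bash
python3 - <<'E'
import cv2,numpy as np
d=np.load("side.npz"); c=d["color"][150:285,295:405,::-1]
cv2.imwrite("pics/crop1.png",cv2.resize(c,None,fx=4.4,fy=4.4,interpolation=cv2.INTER_CUBIC))
E
```

```text
(no output)
```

View pics/crop1.png

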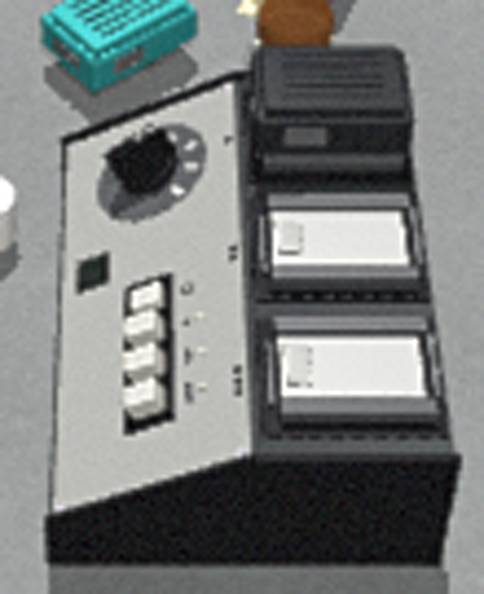

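Confirmed: the dark pack is in the left bay, crop (330,110), next to the one-dot mark. The middle and right bays hold only light covers. The bay 1 key is the second from the top, crop (145,325). Next I fit the charger pose.

```bash
cat > h.py <<'E'
import numpy as np
from scipy.spatial.transform import Rotation as R
A=np.radians(28)
PX=np.array([np.cos(A),0,np.sin(A)]);PZ=np.array([-np.sin(A),0,np.cos(A)]);PY=np.array([0,1,0.])
def panel(p): p=np.asarray(p,float); return np.array([-.0588,0,.0852])+p@np.array([PX,PY,PZ])
def world(pc,q): return pc@R.from_euler('z',q[2]).as_matrix().T+[q[0],q[1],0]
def proj(P,d):
    M=d["camera_from_world"];c=P@M[:3,:3].T+M[:3,3];K=d["K"]
    return np.c_[K[0,0]*c[:,0]/-c[:,2]+K[0,2],K[1,1]*-c[:,1]/-c[:,2]+K[1,2]]
def back(d,u,v):
    K=d["K"];M=d["camera_from_world"];z=d["depth"][v,u].astype(float)
    c=np.c_[(u-K[0,2])/K[0,0]*z,-(v-K[1,2])/K[1,1]*z,-z]
    return (c-M[:3,3])@M[:3,:3]
E
cat > fit.py <<'E'
from h import *; import cv2
from scipy.optimize import least_squares
d=dict(np.load("side.npz"))
px=np.array([(47,517),(47,563),(458,457),(148,297),(145,325),(142,357),(140,393),(65,136),(243,74)])/4.4+[294.6,149.6]
mo=np.array([(-.125,-.18,.05),(-.125,-.18,0),(.132,-.18,.12),*panel([(0,-.018,.008),(0,-.048,.016),(0,-.078,.016),(0,-.108,.016),(-.075,.18,0),(.075,.18,0)])])
v,u=np.mgrid[150:285,295:405].reshape(2,-1); W=back(d,u,v); ok=d["depth"][v,u]>0
img=d["color"][v,u].astype(int)
def dep(q):
    C=(W-[q[0],q[1],0])@R.from_euler('z',q[2]).as_matrix(); P=(C-[-.0588,0,.0852])@np.array([PX,PY,PZ]).T
    return C,P
def f(q): return (proj(world(mo,q),d)-px).ravel()
r=least_squares(f,[.55,.1,0]);print(r.x,np.round(f(r.x).reshape(-1,2),1).tolist())
for k in range(3):
    C,P=dep(r.x); m=ok&(abs(P[:,0])<.065)&(P[:,1]<.05)&(P[:,1]>-.17)&(abs(P[:,2])<.006)&~((abs(P[:,0])<.025)&(P[:,1]<0))
    dk=ok&(C[:,0]>.02)&(C[:,0]<.12)&(abs(C[:,2]-.12)<.006)
    print(m.sum(),"panel resid mean mm",P[m,2].mean()*1e3,P[m,2].std()*1e3,"deck z",C[dk,2].mean(),dk.sum())
    g=lambda q:np.r_[f(q)*1,dep(q)[1][m,2]/.002*.3]
    r=least_squares(g,r.x)
    print(np.round(r.x,4),np.round(f(r.x).reshape(-1,2),1).tolist())
C,P=dep(r.x);k=ok&(P[:,2]>.025)&(abs(P[:,1]-.108)<.05)&(abs(P[:,0])<.05)
print("knob top pts",k.sum(),P[k].mean(0),P[k].min(0),P[k].max(0))
b=ok&(C[:,2]>.17)&(C[:,2]<.19)&(C[:,0]>0);print("pack top",C[b].mean(0),C[b].min(0),C[b].max(0))
np.save("q.npy",r.x)
E
python3 fit.py
```

```text
[ 0.59884477 -0.09581075 -0.17587941] [[0.5, 1.4], [1.1, 0.4], [-0.3, 1.4], [-0.3, -0.8], [-1.0, -1.2], [-0.4, -0.6], [-0.0, -0.8], [0.9, 0.3], [-0.5, -0.5]]
1493 panel resid mean mm 1.1449072585065696 1.7838318196280092 deck z 0.12146429054551783 839
[ 0.5965 -0.0951 -0.1708] [[-0.0, 1.5], [0.6, 0.5], [-0.8, 1.1], [-1.1, -0.8], [-1.7, -1.1], [-1.1, -0.6], [-0.7, -0.7], [-0.1, 0.4], [-1.6, -0.5]]
1500 panel resid mean mm 0.17985107960340443 1.8136910000739053 deck z 0.12146684762807253 847
[ 0.5964 -0.0951 -0.17  ] [[-0.0, 1.5], [0.6, 0.6], [-0.8, 1.1], [-1.1, -0.8], [-1.7, -1.1], [-1.1, -0.6], [-0.7, -0.7], [-0.2, 0.4], [-1.6, -0.5]]
1497 panel resid mean mm 0.1378530721048794 1.8134449804435249 deck z 0.12146325388954156 847
[ 0.5964 -0.0951 -0.17  ] [[-0.0, 1.5], [0.6, 0.6], [-0.8, 1.1], [-1.1, -0.8], [-1.7, -1.1], [-1.1, -0.6], [-0.7, -0.7], [-0.2, 0.4], [-1.6, -0.5]]
knob top pts 67 [0.00536059 0.1035922  0.03247432] [-0.01771737  0.09269497  0.02549038] [0.02929677 0.11910197 0.03787486]
pack top [0.06962996 0.10151453 0.17858652] [0.01548473 0.06679312 0.17001351] [0.12594885 0.1426344  0.18579419]
```

```bash
cat >> h.py <<'E'
def Rtool(phi,q):
    """tool z into panel; tool y at angle phi deg from upslope (positive left), panel frame"""
    Rc=R.from_euler('z',q[2]).as_matrix(); B=Rc@np.array([PX,PY,PZ]).T
    t=np.radians(phi); y=B@[np.cos(t),np.sin(t),0]; z=-B[:,2]
    return np.c_[np.cross(y,z),y,z]
def Rcur(s): w,x,y,z=s["ee_rot"]; return R.from_quat([x,y,z,w]).as_matrix()
def dmove(pp,phi,q,s):
    p=world(panel(np.array([pp])),q)[0]; rv=np.degrees(R.from_matrix(Rtool(phi,q)@Rcur(s).T).as_rotvec())
    print("clock",s["clock"],"target",np.round(p,4),"delta",np.round(p-s["position"],4),"rot",np.round(rv,2),np.linalg.norm(rv))
E
python3 -c "
from h import *;from rig import readout
q=np.load('q.npy');s=readout.get_state()
dmove([.002,.09,.17],126,q,s);dmove([.002,.09,.17],144,q,s)"
```

```text
clock 0.1 target [0.4767 0.0168 0.2362] delta [ 0.228  -0.5011  0.0275] rot [-16.81 -23.53  50.87] 58.519252914667724
clock 0.1 target [0.4767 0.0168 0.2362] delta [ 0.228  -0.5011  0.0275] rot [-20.85 -21.17  68.47] 74.6397844671603
```

Emit:
{"op": "send_rows", "data": {
  "xyz": [
    [0, 0, 0.045],
    [0, 0, 0.045],
    [0.02, -0.042, 0],
    [0.02, -0.042, 0],
    [0.02, -0.042, 0],
    [0.02, -0.042, 0],
    [0.02, -0.042, 0],
    [0.02, -0.042, 0],
    [0.02, -0.042, 0],
    [0.02, -0.042, 0],
    [0.02, -0.042, 0],
    [0.02, -0.042, 0]
  ],
  "delta_rot": [
    [0, 0, 0],
    [0, 0, 0],
    [-1.7, -2.35, 5.09],
    [-1.7, -2.35, 5.09],
    [-1.7, -2.35, 5.09],
    [-1.7, -2.35, 5.09],
    [-1.7, -2.35, 5.09],
    [-1.7, -2.35, 5.09],
    [-1.7, -2.35, 5.09],
    [-1.7, -2.35, 5.09],
    [-1.7, -2.35, 5.09],
    [-1.7, -2.35, 5.09]
  ],
  "gripper": 0.05
}}

```text
clock: 1.3
position: [0.4463, 0.1022, 0.2991]
ee_rot: [0.221, -0.218, 0.946, -0.094]
contact_force: [0.2, -0.0, -0.6]
width: 0.0499
gripper_force: 0.0
```

Emit:
{"op": "send_rows", "data": {
  "xyz": [
    [0.014, -0.04, -0.02],
    [0.014, -0.041, -0.042],
    [0, 0, 0],
    [0, 0, 0],
    [0, 0, 0]
  ],
  "delta_rot": [
    [0, 0, 0],
    [0, 0, 0],
    [0, 0, 0],
    [0, 0, 0],
    [0, 0, 0]
  ]
}}

```text
clock: 1.8
position: [0.4729, 0.0306, 0.2456]
ee_rot: [0.221, -0.216, 0.947, -0.093]
contact_force: [0.4, 1.0, -1.4]
width: 0.0504
gripper_force: 0.0
```

```bash
python3 - <<'E'
from h import *; from rig import readout,viewer; import cv2
q=np.load('q.npy');s=readout.get_state();dmove([.002,.09,.17],126,q,s)
d=viewer.get_image("wrist");np.savez("w1.npz",**d);cv2.imwrite("pics/w1.png",d["color"][:,:,::-1]);print(d["K"],d["camera_from_world"])
E
```

```text
clock 1.8 target [0.4767 0.0168 0.2362] delta [ 0.0038 -0.0139 -0.0094] rot [-0.2  -0.22  0.51] 0.5952108542300525
[[309.70691629   0.         320.4531794 ]
 [  0.         309.70691629 199.13926018]
 [  0.           0.           1.        ]] [[-0.36721614  0.88947361 -0.27200919  0.21306993]
 [-0.62626557 -0.45265986 -0.63473655  0.44191407]
 [-0.68770905 -0.06273552  0.7232707  -0.03265967]
 [ 0.          0.          0.          1.        ]]
```

View pics/w1.png

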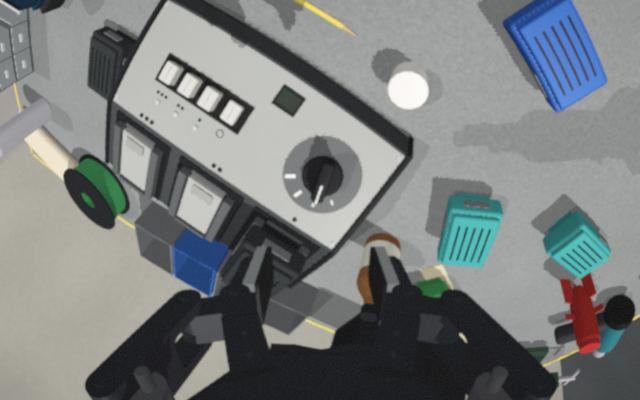

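The wrist view shows the knob at (322,177), with its white line pointing to about (317,203). Mark 4 is the long one at (290,176) and mark 3 is at (298,193), so the pointer looks to be on the second mark. I'll check that by projection on an enlarged crop.

```bash
cat >> h.py <<'E'
def projw(P,d):
    M=d["camera_from_world"];c=P@M[:3,:3].T+M[:3,3];K=d["K"]
    x,y,z=c[:,0],-c[:,1],-c[:,2]; r=np.hypot(x,y); th=np.arctan2(r,z); k=K[0,0]*th/r
    return np.c_[K[0,2]+k*x,K[1,2]+k*y]
E
python3 - <<'E'
from h import *; import cv2
q=np.load('q.npy');d=dict(np.load("w1.npz"))
img=cv2.resize(d["color"][45:255,140:420,::-1],None,fx=2.85,fy=2.85,interpolation=cv2.INTER_CUBIC)
def dr(pts,col):
    for p in (projw(world(panel(pts),q),d)-[139.5,44.5])*2.85-.5: cv2.circle(img,tuple(int(round(a)) for a in p),3,col,1)
dr([(0,-.018,.008),(0,-.048,.016),(0,-.078,.016),(0,-.108,.016),(-.075,.18,0),(.075,.18,0)],(0,0,255))
a=np.radians([54,18,-18,-54]); dr(np.c_[.002+.046*np.cos(a),.108+.046*np.sin(a),0*a+.001],(0,255,0))
dr([(.002,.108,.036)],(255,0,255))
cv2.imwrite("pics/w1c.png",img)
E
```

```text
(no output)
```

View pics/w1c.png

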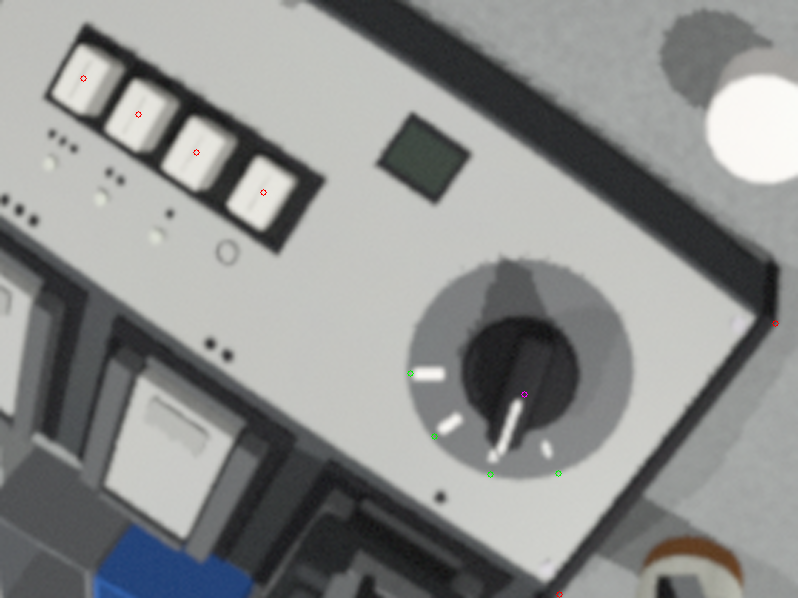

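Projection matches to about 2 mm, and the pointer is on the **second** mark (18°). The grip needs the tool y axis at 108° in the panel frame.

```bash
python3 -c "
from h import *;from rig import readout
q=np.load('q.npy');s=readout.get_state()
dmove([.002,.108,.07],108,q,s)"
```

```text
clock 1.85 target [0.526  0.0266 0.1479] delta [ 0.053  -0.0046 -0.098 ] rot [  8.1   -1.63 -15.47] 17.53559676231074
```

Emit:
{"op": "send_rows", "data": {
  "xyz": [
    [0.013, -0.001, -0.024],
    [0.013, -0.001, -0.024],
    [0.013, -0.001, -0.025],
    [0.014, -0.0016, -0.025],
    [0, 0, 0],
    [0, 0, 0]
  ],
  "delta_rot": [
    [2.02, -0.41, -3.87],
    [2.02, -0.41, -3.87],
    [2.02, -0.41, -3.87],
    [2.02, -0.41, -3.87],
    [0, 0, 0],
    [0, 0, 0]
  ]
}}

```text
clock: 2.45
position: [0.5256, 0.0267, 0.1473]
ee_rot: [0.234, -0.071, 0.968, -0.058]
contact_force: [0.1, -0.6, 0.6]
width: 0.0505
gripper_force: 0.0
```

```bash
python3 - <<'E'
from h import *; from rig import readout,viewer; import cv2
q=np.load('q.npy');s=readout.get_state();dmove([.002,.108,.07],108,q,s);dmove([.002,.108,.015],108,q,s)
d=viewer.get_image("wrist");np.savez("w2.npz",**d);i=d["color"][:,:,::-1].copy()
for p in projw(world(panel([(.002,.108,.036),(.002+.022*np.cos(np.pi/10),.108+.022*np.sin(np.pi/10),.036),(.002-.022*np.cos(np.pi/10),.108-.022*np.sin(np.pi/10),.036)]),q),d): cv2.circle(i,tuple(int(round(a)) for a in p),3,(0,0,255),1)
cv2.imwrite("pics/w2.png",i)
E
```

```text
clock 2.45 target [0.526  0.0266 0.1479] delta [ 0.0004 -0.0002  0.0007] rot [ 0.04 -0.13 -0.12] 0.17643057405092372
clock 2.45 target [0.5515 0.0222 0.0994] delta [ 0.0258 -0.0045 -0.0479] rot [ 0.04 -0.13 -0.12] 0.17643057405092372
```

View pics/w2.png

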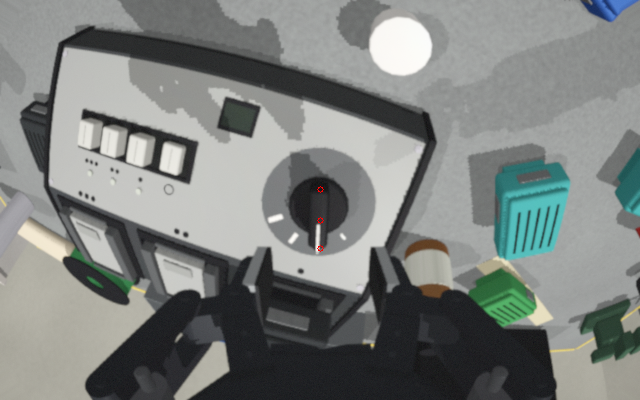

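The bar runs (319,190)–(318,250), and the model dots fall on it to within about 1 mm. Now I descend along the normal and close.

Emit:
{"op": "send_rows", "data": {
  "xyz": [
    [0.0065, -0.0011, -0.012],
    [0.0065, -0.0011, -0.012],
    [0.0064, -0.0011, -0.012],
    [0.0064, -0.0011, -0.0119],
    [0, 0, 0],
    [0, 0, 0]
  ],
  "delta_rot": [
    [0, 0, 0],
    [0, 0, 0],
    [0, 0, 0],
    [0, 0, 0],
    [0, 0, 0],
    [0, 0, 0]
  ]
}}

```text
clock: 3.1
position: [0.5515, 0.0212, 0.1002]
ee_rot: [0.235, -0.069, 0.968, -0.058]
contact_force: [-0.2, 0.8, -0.3]
width: 0.0503
gripper_force: 0.0
```

Emit:
{"op": "send_rows", "data": {
  "xyz": [
    [0, 0, 0],
    [0, 0, 0],
    [0, 0, 0],
    [0, 0, 0],
    [0, 0, 0],
    [0, 0, 0],
    [0, 0, 0]
  ],
  "delta_rot": [
    [0, 0, 0],
    [0, 0, 0],
    [0, 0, 0],
    [0, 0, 0],
    [0, 0, 0],
    [0, 0, 0],
    [0, 0, 0]
  ],
  "gripper": 0.005,
  "force": 40
}}

```text
clock: 3.8
position: [0.5511, 0.0208, 0.0985]
ee_rot: [0.234, -0.069, 0.968, -0.058]
contact_force: [0.8, -0.4, -0.5]
width: 0.0054
gripper_force: 0.0
```

```bash
python3 -c "
from h import *;from rig import readout
q=np.load('q.npy');s=readout.get_state();print(s['contact_force'],s['moment'],s['width'])
dmove([.002,.108,.015],108,q,s);dmove([.002,.108,.026],108,q,s)
print(world(panel([(0,0,1),(0,0,0)]),[0,0,q[2]]))"
```

```text
[ 0.77136194 -0.44205766 -0.53341933] [0.1275299  0.24652111 0.03908242] 0.00538067721747589
clock 3.8 target [0.5515 0.0222 0.0994] delta [0.0004 0.0013 0.0008] rot [-0.01 -0.15  0.12] 0.19206088916546757
clock 3.8 target [0.5464 0.0231 0.1091] delta [-0.0047  0.0022  0.0105] rot [-0.01 -0.15  0.12] 0.19206088916546757
[[-0.52065446  0.08938555  0.96814759]
 [-0.05795217  0.00994918  0.0852    ]]
```

The width reached 5 mm, so nothing is gripped. I'll look.

```bash
python3 - <<'E'
from h import *; from rig import readout,viewer; import cv2
a=viewer.get_image("wrist")["color"];b=viewer.get_image("side");np.savez("s2.npz",**b)
i=np.hstack([cv2.resize(a[100:400,200:480],(420,450),interpolation=cv2.INTER_CUBIC),cv2.resize(b["color"][130:240,290:380],(368,450),interpolation=cv2.INTER_CUBIC)])
cv2.imwrite("pics/m3.png",i[:,:,::-1])
E
```

```text
(no output)
```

View pics/m3.png

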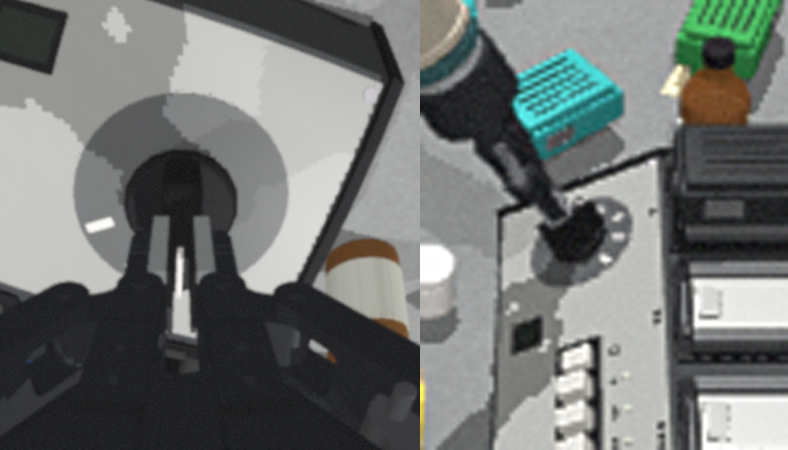

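```bash
python3 - <<'E'
from h import *; from rig import readout,viewer,manip; import cv2
print([ (a,getattr(manip,a)) for a in dir(manip) if a[0]!='_'])
q=np.load('q.npy');s=readout.get_state();d=viewer.get_image("wrist");np.savez("w3.npz",**d)
M=d["camera_from_world"];cw=-M[:3,:3].T@M[:3,3]
B=R.from_euler('z',q[2]).as_matrix()@np.array([PX,PY,PZ]).T
o=world(panel([(0,0,0)]),q)[0]
print("cam in panel",(cw-o)@B,"tcp in panel",(s["position"]-o)@B, s["width"],s["gripper_force"])
T=Rcur(s); print("cam in tool",(cw-s["position"])@T)
c=np.array([np.cos(np.pi/10),np.sin(np.pi/10),0]);n=np.array([-c[1],c[0],0]);k=np.array([.002,.108,0])
def crop(P):return np.round((projw(P,d)-[200,100])*1.5).tolist()
for h in (.036,.01):print(h,"bar",crop(world(panel([k+c*a+n*b+[0,0,h] for a in(.022,-.022) for b in(.007,-.007)]),q)))
for w in (.0027,.007): 
  for z in (0,-.019,-.03): print("pad",w,z,crop(np.array([s["position"]+T@[x,y,z] for x in(-.011,.011) for y in(-w,w)])))
D=d["depth"];print("depth",[(p,float(D[int(p[1]/1.5+100),int(p[0]/1.5+200)])) for p in [(180,180),(158,250),(205,250),(180,270),(180,320),(140,180)]])
zc=-(np.array([s["position"],s["position"]-T[:,2]*.019])@M[:3,:3].T+M[:3,3])[:,2];print("tcp,grasp depth",zc)
E
```

```text
[('MotionError', <class 'rig.MotionError'>), ('hold_point_z', 0.0187)]
cam in panel [-0.07397753  0.08271522  0.1802347 ] tcp in panel [0.00147748 0.10660359 0.01434784] 0.004875167876782202 0.0
cam in tool [ 0.07961095  0.00039266 -0.16566384]
0.036 bar [[202.0, 289.0], [165.0, 289.0], [204.0, 181.0], [162.0, 181.0]]
0.01 bar [[199.0, 254.0], [166.0, 254.0], [201.0, 156.0], [165.0, 156.0]]
pad 0.0027 0 [[173.0, 234.0], [187.0, 234.0], [173.0, 184.0], [187.0, 184.0]]
pad 0.0027 -0.019 [[173.0, 259.0], [187.0, 259.0], [172.0, 205.0], [188.0, 205.0]]
pad 0.0027 -0.03 [[172.0, 275.0], [188.0, 275.0], [172.0, 219.0], [188.0, 219.0]]
pad 0.007 0 [[163.0, 234.0], [197.0, 234.0], [162.0, 184.0], [198.0, 184.0]]
pad 0.007 -0.019 [[161.0, 259.0], [199.0, 259.0], [160.0, 205.0], [200.0, 205.0]]
pad 0.007 -0.03 [[160.0, 275.0], [200.0, 275.0], [158.0, 219.0], [201.0, 219.0]]
depth [((180, 180), 0.15616267919540405), ((158, 250), 0.1327369511127472), ((205, 250), 0.13450777530670166), ((180, 270), 0.1645405888557434), ((180, 320), 0.21428723633289337), ((140, 180), 0.18285849690437317)]
tcp,grasp depth [0.18221417 0.16415795]
```

```bash
python3 - <<'E'
from h import *; from rig import readout; import cv2
q=np.load('q.npy');s=readout.get_state();T=Rcur(s)
d=dict(np.load("w3.npz"));M=d["camera_from_world"];K=d["K"]
v,u=np.mgrid[100:400,200:480].reshape(2,-1)
x=(u-K[0,2]);y=(v-K[1,2]);r=np.hypot(x,y)+1e-9;th=r/K[0,0]
z=d["depth"][v,u].astype(float);t=np.tan(th)*z
W=(np.c_[x/r*t,-y/r*t,-z]-M[:3,3])@M[:3,:3]
L=(W-s["position"])@T
o=world(panel([(0,0,0)]),q)[0];B=R.from_euler('z',q[2]).as_matrix()@np.array([PX,PY,PZ]).T;P=(W-o)@B
for p in [(180,160),(180,180),(180,200),(180,230),(180,250),(180,270),(180,285),(158,225),(158,250),(205,225),(205,250),(140,260),(130,240),(120,180),(145,200)]:
    i=int(p[1]/1.5)*280+int(p[0]/1.5);print(p,"tool mm",np.round(L[i]*1e3).tolist(),"panel mm",np.round(P[i]*1e3).tolist())
m=(abs(L[:,0])<.03)&(abs(L[:,1])<.03)&(L[:,2]<-.023)&(z>0)
for a in np.arange(-60,-20,4): 
  k=m&(abs(L[:,2]*1e3-a)<2); print(a,k.sum(),np.round(L[k&(L[:,1]<0),1].max()*1e3 if (k&(L[:,1]<0)).any() else 0),np.round(L[k&(L[:,1]>0),1].min()*1e3 if (k&(L[:,1]>0)).any() else 0))
E
```

```text
(180, 160) tool mm [21.0, -0.0, 2.0] panel mm [-18.0, 100.0, 12.0]
(180, 180) tool mm [21.0, 0.0, -21.0] panel mm [-18.0, 100.0, 35.0]
(180, 200) tool mm [14.0, 0.0, -22.0] panel mm [-12.0, 102.0, 37.0]
(180, 230) tool mm [3.0, -0.0, -22.0] panel mm [-1.0, 106.0, 37.0]
(180, 250) tool mm [-5.0, -0.0, -22.0] panel mm [6.0, 108.0, 37.0]
(180, 270) tool mm [-13.0, -0.0, -23.0] panel mm [14.0, 111.0, 37.0]
(180, 285) tool mm [-20.0, -0.0, -23.0] panel mm [21.0, 113.0, 37.0]
(158, 225) tool mm [11.0, -7.0, -34.0] panel mm [-7.0, 97.0, 49.0]
(158, 250) tool mm [11.0, -6.0, -49.0] panel mm [-7.0, 97.0, 63.0]
(205, 225) tool mm [11.0, 8.0, -34.0] panel mm [-11.0, 111.0, 48.0]
(205, 250) tool mm [10.0, 7.0, -47.0] panel mm [-10.0, 110.0, 61.0]
(140, 260) tool mm [7.0, -12.0, -49.0] panel mm [-1.0, 93.0, 63.0]
(130, 240) tool mm [-20.0, -22.0, 11.0] panel mm [27.0, 92.0, 4.0]
(120, 180) tool mm [8.0, -25.0, 12.0] panel mm [2.0, 80.0, 3.0]
(145, 200) tool mm [4.0, -14.0, 2.0] panel mm [2.0, 92.0, 13.0]
-60 521 -2.0 3.0
-56 175 -2.0 3.0
-52 280 -2.0 3.0
-48 297 -2.0 3.0
-44 278 -2.0 3.0
-40 288 -2.0 3.0
-36 223 -2.0 3.0
-32 183 -2.0 3.0
-28 86 -2.0 3.0
-24 230 -0.0 1.0
```

By depth, the finger ends stop about 28–30 mm short of the reported TCP and closed above the bar, whose top is at tool z −22. I'll open and measure the tip length directly.

Emit:
{"op": "send_rows", "data": {
  "xyz": [
    [0, 0, 0],
    [0, 0, 0],
    [0, 0, 0],
    [0, 0, 0],
    [0, 0, 0]
  ],
  "delta_rot": [
    [0, 0, 0],
    [0, 0, 0],
    [0, 0, 0],
    [0, 0, 0],
    [0, 0, 0]
  ],
  "gripper": 0.03
}}

```text
clock: 4.45
position: [0.5511, 0.0209, 0.0986]
ee_rot: [0.234, -0.069, 0.968, -0.058]
contact_force: [0.2, -0.6, 0.5]
width: 0.0299
gripper_force: 0.0
```

```bash
cat > tip.py <<'E'
from h import *; from rig import readout,viewer; import cv2,sys
q=np.load('q.npy');s=readout.get_state();T=Rcur(s)
def local(d):
    M=d["camera_from_world"];K=d["K"];v,u=np.mgrid[0:400,0:640].reshape(2,-1)
    x=(u-K[0,2]);y=(v-K[1,2]);r=np.hypot(x,y)+1e-9;z=d["depth"][v,u].astype(float);t=np.tan(r/K[0,0])*z
    W=(np.c_[x/r*t,-y/r*t,-z]-M[:3,3])@M[:3,:3]; return (W-s["position"])@T,z,W
d=viewer.get_image("wrist");L,z,W=local(d)
print("width",s["width"],s["position"])
for sg in (-1,1):
    m=(z>0)&(sg*L[:,1]>.011)&(sg*L[:,1]<.03)&(abs(L[:,0]-.0)<.014)
    h=np.histogram(L[m,2]*1e3,np.arange(-60,16,4));print(sg,list(zip(h[1][:-1].astype(int).tolist(),h[0].tolist())))
i=cv2.resize(d["color"][150:300,240:400],None,fx=4,fy=4,interpolation=cv2.INTER_CUBIC);cv2.imwrite("pics/%s.png"%sys.argv[1],i[:,:,::-1])
for sg in (-1,1):  # depth column along inner tip
  for row in range(200,300,8):
    uu=int(320+sg*30);j=row*640+uu;print((uu,row),np.round(L[j]*1e3).tolist(),end=' ')
  print()
E
python3 tip.py w4
```

```text
width 0.02987075754726884 [0.55109469 0.0208509  0.09863668]
-1 [(-60, 146), (-56, 187), (-52, 177), (-48, 147), (-44, 161), (-40, 153), (-36, 103), (-32, 105), (-28, 27), (-24, 0), (-20, 0), (-16, 0), (-12, 0), (-8, 0), (-4, 0), (0, 443), (4, 220), (8, 255)]
1 [(-60, 139), (-56, 188), (-52, 180), (-48, 150), (-44, 161), (-40, 143), (-36, 113), (-32, 107), (-28, 27), (-24, 0), (-20, 0), (-16, 0), (-12, 0), (-8, 0), (-4, 0), (0, 472), (4, 195), (8, 251)]
(290, 200) [21.0, -18.0, 11.0] (290, 208) [16.0, -18.0, 12.0] (290, 216) [13.0, -18.0, 6.0] (290, 224) [8.0, -18.0, 4.0] (290, 232) [3.0, -18.0, 4.0] (290, 240) [-2.0, -18.0, 4.0] (290, 248) [11.0, -15.0, -32.0] (290, 256) [6.0, -15.0, -31.0] (290, 264) [3.0, -15.0, -34.0] (290, 272) [-2.0, -15.0, -34.0] (290, 280) [-5.0, -15.0, -37.0] (290, 288) [-9.0, -15.0, -37.0] (290, 296) [-50.0, -21.0, 12.0] 
(350, 200) [21.0, 18.0, 13.0] (350, 208) [16.0, 18.0, 12.0] (350, 216) [13.0, 18.0, 5.0] (350, 224) [8.0, 18.0, 4.0] (350, 232) [3.0, 18.0, 4.0] (350, 240) [-2.0, 18.0, 4.0] (350, 248) [8.0, 15.0, -26.0] (350, 256) [3.0, 15.0, -27.0] (350, 264) [-0.0, 15.0, -28.0] (350, 272) [-4.0, 15.0, -30.0] (350, 280) [-8.0, 15.0, -31.0] (350, 288) [-43.0, 21.0, 12.0] (350, 296) [-51.0, 21.0, 13.0]
```

View pics/w4.png

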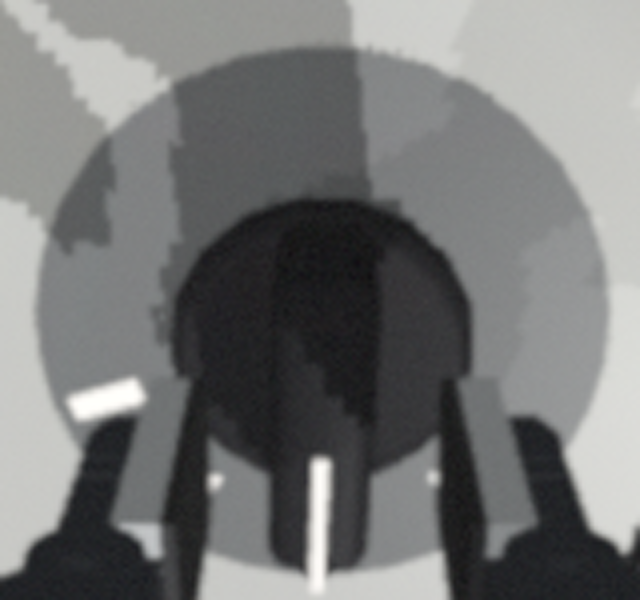

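The finger ends sit about 26 mm behind the reported TCP, and the bar at (320,480) is centred between them at ±15 mm. I go 20 mm deeper along the normal, then re-measure.

Emit:
{"op": "send_rows", "data": {
  "xyz": [
    [0.0023, -0.0004, -0.0044],
    [0.0023, -0.0004, -0.0044],
    [0.0023, -0.0004, -0.0044],
    [0.0023, -0.0004, -0.0044],
    [0, 0, 0],
    [0, 0, 0]
  ],
  "delta_rot": [
    [0, 0, 0],
    [0, 0, 0],
    [0, 0, 0],
    [0, 0, 0],
    [0, 0, 0],
    [0, 0, 0]
  ]
}}

```text
clock: 5.1
position: [0.5602, 0.0192, 0.0807]
ee_rot: [0.233, -0.069, 0.968, -0.058]
contact_force: [0.7, 0.5, 0.4]
width: 0.0301
gripper_force: 0.0
```

```bash
python3 tip.py w5; python3 -c "
from h import *;from rig import readout
q=np.load('q.npy');s=readout.get_state()
dmove([.002,.108,-.011],108,q,s)"
```

```text
width 0.030107658708089662 [0.56023316 0.01924395 0.08067422]
-1 [(-60, 134), (-56, 183), (-52, 184), (-48, 147), (-44, 157), (-40, 152), (-36, 115), (-32, 97), (-28, 30), (-24, 0), (-20, 419), (-16, 121), (-12, 275), (-8, 124), (-4, 0), (0, 0), (4, 0), (8, 0)]
1 [(-60, 148), (-56, 184), (-52, 174), (-48, 156), (-44, 155), (-40, 153), (-36, 116), (-32, 100), (-28, 27), (-24, 0), (-20, 448), (-16, 121), (-12, 266), (-8, 126), (-4, 0), (0, 0), (4, 0), (8, 0)]
(290, 200) [28.0, -16.0, -9.0] (290, 208) [23.0, -16.0, -9.0] (290, 216) [18.0, -16.0, -8.0] (290, 224) [15.0, -16.0, -12.0] (290, 232) [12.0, -16.0, -17.0] (290, 240) [7.0, -16.0, -16.0] (290, 248) [10.0, -15.0, -30.0] (290, 256) [6.0, -15.0, -32.0] (290, 264) [3.0, -15.0, -34.0] (290, 272) [-2.0, -15.0, -34.0] (290, 280) [-5.0, -15.0, -36.0] (290, 288) [-9.0, -15.0, -38.0] (290, 296) [-35.0, -19.0, -9.0] 
(350, 200) [28.0, 16.0, -9.0] (350, 208) [23.0, 16.0, -8.0] (350, 216) [19.0, 16.0, -9.0] (350, 224) [15.0, 16.0, -12.0] (350, 232) [12.0, 16.0, -16.0] (350, 240) [7.0, 16.0, -16.0] (350, 248) [8.0, 15.0, -26.0] (350, 256) [4.0, 15.0, -28.0] (350, 264) [0.0, 15.0, -29.0] (350, 272) [-5.0, 15.0, -29.0] (350, 280) [-8.0, 15.0, -31.0] (350, 288) [-29.0, 18.0, -8.0] (350, 296) [-35.0, 19.0, -8.0] 
clock 5.15 target [0.5635 0.0201 0.0764] delta [ 0.0032  0.0009 -0.0045] rot [-0.01 -0.15  0.12] 0.19481486660076375
```

Emit:
{"op": "send_rows", "data": {
  "xyz": [
    [0.0017, 0, -0.0031],
    [0, 0, 0]
  ],
  "delta_rot": [
    [0, 0, 0],
    [0, 0, 0]
  ]
}}

```text
clock: 5.35
position: [0.562, 0.0193, 0.0778]
ee_rot: [0.234, -0.069, 0.968, -0.058]
contact_force: [-1.1, -0.5, -0.0]
width: 0.0301
gripper_force: 0.0
```

Emit:
{"op": "send_rows", "data": {
  "xyz": [
    [0, 0, 0],
    [0, 0, 0],
    [0, 0, 0],
    [0, 0, 0],
    [0, 0, 0],
    [0, 0, 0]
  ],
  "delta_rot": [
    [0, 0, 0],
    [0, 0, 0],
    [0, 0, 0],
    [0, 0, 0],
    [0, 0, 0],
    [0, 0, 0]
  ],
  "gripper": 0.005,
  "force": 50
}}

```text
clock: 5.95
position: [0.5621, 0.019, 0.0782]
ee_rot: [0.234, -0.069, 0.968, -0.058]
contact_force: [-2.9, -4.8, 5.1]
width: 0.0129
gripper_force: 51.3
```

Gripped at 13 mm with 51 N. Now I pull out 11 mm along the normal (−0.463, 0.079, 0.883).

Emit:
{"op": "send_rows", "data": {
  "xyz": [
    [-0.0017, 0.0003, 0.0032],
    [-0.0017, 0.0003, 0.0032],
    [-0.0017, 0.0003, 0.0033],
    [0, 0, 0],
    [0, 0, 0]
  ],
  "delta_rot": [
    [0, 0, 0],
    [0, 0, 0],
    [0, 0, 0],
    [0, 0, 0],
    [0, 0, 0]
  ]
}}

```text
clock: 6.45
position: [0.5573, 0.0198, 0.0872]
ee_rot: [0.234, -0.069, 0.968, -0.058]
contact_force: [5.2, -6.4, -6.0]
width: 0.0129
gripper_force: 49.6
```

```bash
python3 -c "
from h import *;from rig import readout
q=np.load('q.npy');s=readout.get_state();o=world(panel([(0,0,0)]),q)[0];B=R.from_euler('z',q[2]).as_matrix()@np.array([PX,PY,PZ]).T
print('tcp panel',(s['position']-o)@B,'before',(np.array([.5621,.019,.0782])-o)@B,'F panel',s['contact_force']@B,s['moment'],s['width'])
dmove([.002,.108,-.001],72,q,s)"
```

```text
tcp panel [0.00174025 0.10666823 0.00135116] before [ 0.00177204  0.10665051 -0.0088702 ] F panel [ 2.69694571 -5.38715751 -8.20360584] [-0.68807727 -0.02595151 -0.36283149] 0.012927884787828888
clock 6.45 target [0.5589 0.0209 0.0853] delta [ 0.0015  0.0011 -0.002 ] rot [ 16.62  -3.02 -31.69] 35.912899963952285
```

Emit:
{"op": "send_rows", "data": {
  "xyz": [
    [-0.0003, 0.0003, 0.0006],
    [0, 0, 0],
    [0, 0, 0],
    [0, 0, 0],
    [0, 0, 0],
    [0, 0, 0],
    [0, 0, 0],
    [0, 0, 0],
    [0, 0, 0],
    [0, 0, 0]
  ],
  "delta_rot": [
    [0, 0, 0],
    [2.77, -0.5, -5.28],
    [2.77, -0.5, -5.28],
    [2.77, -0.5, -5.28],
    [2.77, -0.5, -5.28],
    [2.77, -0.5, -5.28],
    [2.77, -0.5, -5.28],
    [0, 0, 0],
    [0, 0, 0],
    [0, 0, 0]
  ]
}}

```text
clock: 7.45
position: [0.5572, 0.0203, 0.0877]
ee_rot: [0.241, 0.233, 0.942, 0.018]
contact_force: [6.0, -4.6, -6.7]
width: 0.0128
gripper_force: 49.6
```

```bash
cat > chk.py <<'E'
from h import *;from rig import readout,viewer;import cv2,sys
q=np.load('q.npy');s=readout.get_state();o=world(panel([(0,0,0)]),q)[0];B=R.from_euler('z',q[2]).as_matrix()@np.array([PX,PY,PZ]).T
print('tcp panel',(s['position']-o)@B,'F panel',s['contact_force']@B,'M panel',s['moment']@B,s['width'])
y=Rcur(s)[:,1]@B;print('phi',np.degrees(np.arctan2(y[1],y[0])))
d=viewer.get_image("wrist");np.savez(sys.argv[1]+".npz",**d)
cv2.imwrite("pics/%s.png"%sys.argv[1],d["color"][:,:,::-1])
E
python3 chk.py w6
```

```text
tcp panel [0.00182181 0.107097   0.00187723] F panel [ 2.73752855 -3.47887446 -9.07361977] M panel [-0.56995493 -0.14624548 -0.00296483] 0.012796253380790629
phi 72.00617402388127
```

View pics/w6.png

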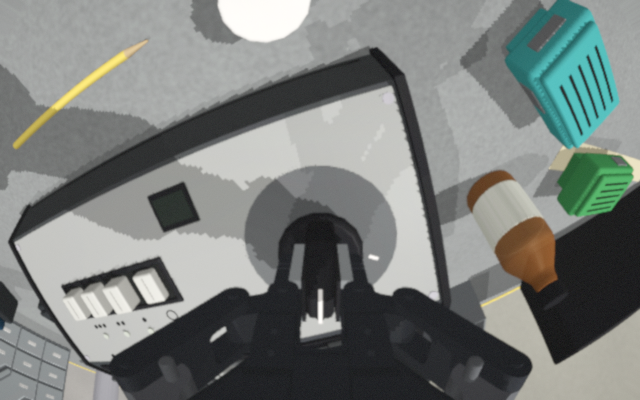

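The bar (320,260) with its white line at (320,305) has turned with the gripper, and phi is 72° with no twisting moment. I lower it home, then release.

Emit:
{"op": "send_rows", "data": {
  "xyz": [
    [0.0018, -0.0003, -0.0034],
    [0.0018, -0.0003, -0.0034],
    [0.0015, -0.0003, -0.0028],
    [0, 0, 0],
    [0, 0, 0]
  ],
  "delta_rot": [
    [0, 0, 0],
    [0, 0, 0],
    [0, 0, 0],
    [0, 0, 0],
    [0, 0, 0]
  ]
}}

```text
clock: 8.0
position: [0.5621, 0.0195, 0.0784]
ee_rot: [0.241, 0.233, 0.942, 0.018]
contact_force: [3.8, -4.3, -2.8]
width: 0.0124
gripper_force: 50.2
```

Emit:
{"op": "send_rows", "data": {
  "xyz": [
    [0, 0, 0],
    [0, 0, 0],
    [0, 0, 0],
    [0, 0, 0],
    [0, 0, 0]
  ],
  "delta_rot": [
    [0, 0, 0],
    [0, 0, 0],
    [0, 0, 0],
    [0, 0, 0],
    [0, 0, 0]
  ],
  "gripper": 0.04
}}

```text
clock: 8.5
position: [0.5616, 0.0197, 0.0787]
ee_rot: [0.241, 0.232, 0.942, 0.018]
contact_force: [-0.8, -0.1, 0.0]
width: 0.0398
gripper_force: 0.0
```

Emit:
{"op": "send_rows", "data": {
  "xyz": [
    [-0.0093, 0.0016, 0.0177],
    [-0.0093, 0.0016, 0.0177],
    [-0.0093, 0.0016, 0.0177],
    [-0.0093, 0.0016, 0.0177],
    [-0.0093, 0.0016, 0.0177],
    [-0.0093, 0.0016, 0.0177],
    [0, 0, 0],
    [0, 0, 0]
  ],
  "delta_rot": [
    [0, 0, 0],
    [0, 0, 0],
    [0, 0, 0],
    [0, 0, 0],
    [0, 0, 0],
    [0, 0, 0],
    [0, 0, 0],
    [0, 0, 0]
  ]
}}

```text
clock: 9.3
position: [0.5059, 0.0292, 0.1849]
ee_rot: [0.242, 0.233, 0.942, 0.018]
contact_force: [0.6, 0.4, -1.1]
width: 0.0396
gripper_force: 0.0
```

```bash
cp tip.py t2.py; python3 - <<'E'
exec(open('h.py').read()); from rig import readout,viewer; import cv2
q=np.load('q.npy');s=readout.get_state()
src=open('tip.py').read(); 
T=Rcur(s); exec(src[src.index("def local"):src.index("d=viewer")])
d=viewer.get_image("wrist");np.savez("w7.npz",**d);L,z,W=local(d)
o=world(panel([(0,0,0)]),q)[0];B=R.from_euler('z',q[2]).as_matrix()@np.array([PX,PY,PZ]).T;P=(W-o)@B
k=np.hypot(P[:,0]-.002,P[:,1]-.108)
m=(k<.035)&(P[:,2]>.025)&(P[:,2]<.06)&(z>0);print("knob top z",np.median(P[m,2]),m.sum())
c,v=np.linalg.eigh(np.cov(P[m,:2].T));a=v[:,1]*np.sign(v[0,1]);print("bar angle deg",np.degrees(np.arctan2(a[1],a[0])),"centre",P[m].mean(0))
for n,y in (("stby",-18),("k1",-48),("k2",-78),("k3",-108)):
    m=(abs(P[:,0])<.008)&(abs(P[:,1]-y/1e3)<.005)&(z>0);print(n,np.round(np.median(P[m,2])*1e3,1),m.sum())
img=cv2.resize(d["color"][60:360,60:460,::-1],None,fx=1.9,fy=1.9,interpolation=cv2.INTER_CUBIC)
cv2.imwrite("pics/w7.png",img)
dmove([0,-.048,.05],90,q,s);dmove([0,-.048,.07],72,q,s)
E
```

```text
knob top z 0.036607455656763405 897
bar angle deg -18.074992605684262 centre [0.00130159 0.10724395 0.0361751 ]
stby 10.1 135
k1 17.2 119
k2 17.0 103
k3 17.1 94
clock 9.3 target [ 0.5072 -0.1285  0.1293] delta [ 0.0012 -0.1577 -0.0556] rot [-8.35  1.47 15.88] 17.997565995733037
clock 9.3 target [ 0.4979 -0.1269  0.147 ] delta [-0.008  -0.1561 -0.0379] rot [-0.01  0.04 -0.01] 0.04674720256282079
```

The knob is home: top at 36.6 mm, pointer at −18.1° (third mark). Standby is still latched, with the other keys up. I close the fingers and go over bay 1's key (y −48).

Emit:
{"op": "send_rows", "data": {
  "xyz": [
    [0, -0.03, -0.01],
    [0, -0.03, -0.01],
    [0, -0.03, -0.01],
    [0, -0.03, -0.01],
    [0, -0.03, -0.01],
    [0.001, -0.0077, -0.0056],
    [0, 0, 0],
    [0, 0, 0]
  ],
  "delta_rot": [
    [-1.39, 0.24, 2.65],
    [-1.39, 0.24, 2.65],
    [-1.39, 0.24, 2.65],
    [-1.39, 0.24, 2.65],
    [-1.39, 0.24, 2.65],
    [-1.39, 0.24, 2.65],
    [0, 0, 0],
    [0, 0, 0]
  ],
  "gripper": 0
}}

```text
clock: 10.15
position: [0.5063, -0.1284, 0.1279]
ee_rot: [0.24, 0.083, 0.967, -0.02]
contact_force: [0.4, 0.5, -0.3]
width: 0.0001
gripper_force: 0.0
```

```bash
python3 - <<'E'
exec(open('h.py').read()); from rig import readout,viewer; import cv2
q=np.load('q.npy');s=readout.get_state();src=open('tip.py').read(); 
T=Rcur(s); exec(src[src.index("def local"):src.index("d=viewer")])
d=viewer.get_image("wrist");L,z,W=local(d)
m=(z>0)&(abs(L[:,0])<.014)&(abs(L[:,1])<.02)&(L[:,2]<-.015);print("tip tool z",np.sort(L[m,2])[-5:],"y extents near tip",L[m&(L[:,2]>-.035),1].min(),L[m&(L[:,2]>-.035),1].max(),"w",s["width"])
o=world(panel([(0,0,0)]),q)[0];B=R.from_euler('z',q[2]).as_matrix()@np.array([PX,PY,PZ]).T;P=(W-o)@B
print("tcp panel",(s["position"]-o)@B)
# cap centroids from bright pixels at key height
c=d["color"].reshape(-1,3).min(1)
for y in (-18,-48,-78,-108):
    zz=.010 if y==-18 else .017
    m=(abs(P[:,0])<.016)&(abs(P[:,1]-y/1e3)<.013)&(abs(P[:,2]-zz)<.002)&(z>0)&(c>120);print(y,m.sum(),np.round((P[m].min(0)+P[m].max(0))/2*1e3,1) if m.any() else 0)
dmove([0,-.048,.0],90,q,s)
cv2.imwrite("pics/w8.png",cv2.resize(d["color"][100:330,180:460,::-1],None,fx=2.6,fy=2.6,interpolation=cv2.INTER_CUBIC))
E
```

```text
tip tool z [-0.02701384 -0.02685642 -0.02683656 -0.02680356 -0.02669361] y extents near tip -0.013439730506390885 0.01372722943268981 w 8.102341300046373e-05
tcp panel [-0.00142168 -0.04809186  0.04915929]
-18 741 [  0.2 -19.    9.9]
-48 810 [  0.4 -49.2  16.9]
-78 772 [  0.6 -79.1  16.9]
-108 734 [   0.8 -108.8   17. ]
clock 10.15 target [ 0.5303 -0.1325  0.0852] delta [ 0.024  -0.004  -0.0427] rot [-0.1  -0.16  0.08] 0.20296128204371824
```

View pics/w8.png

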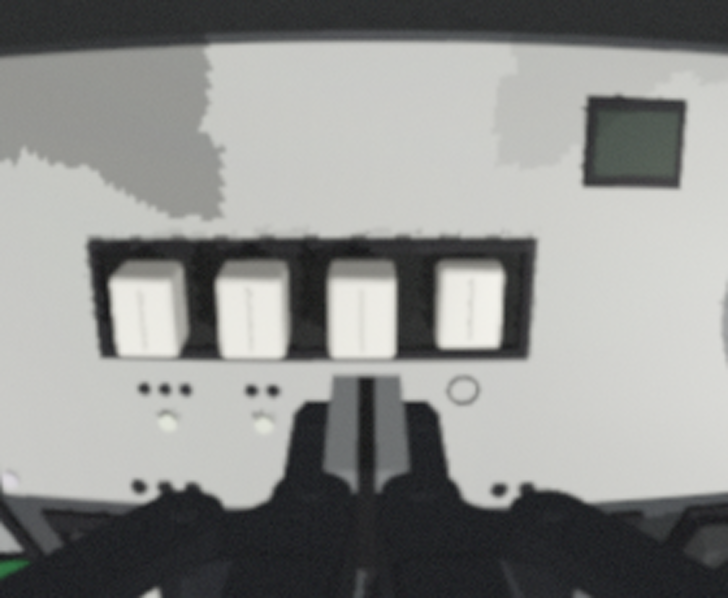

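The closed finger tips line up with bay 1's key at (362,310), next to standby at (470,305). The tips are 27 mm behind the TCP. I approach to about 3 mm above the cap.

Emit:
{"op": "send_rows", "data": {
  "xyz": [
    [0.0054, -0.0011, -0.0097],
    [0.0054, -0.0011, -0.0097],
    [0.0054, -0.0011, -0.0097],
    [0.0054, -0.0011, -0.0097],
    [0.0054, -0.0011, -0.0097],
    [0, 0, 0],
    [0, 0, 0]
  ],
  "delta_rot": [
    [0, 0, 0],
    [0, 0, 0],
    [0, 0, 0],
    [0, 0, 0],
    [0, 0, 0],
    [0, 0, 0],
    [0, 0, 0]
  ]
}}

```text
clock: 10.9
position: [0.5337, -0.1338, 0.0801]
ee_rot: [0.24, 0.082, 0.967, -0.02]
contact_force: [-0.5, -1.1, 0.1]
width: -0.0003
gripper_force: 0.7
```

Emit:
{"op": "send_rows", "data": {
  "xyz": [
    [0.0014, -0.0002, -0.0026],
    [0.0014, -0.0002, -0.0026],
    [0.0014, -0.0002, -0.0026],
    [0, 0, 0],
    [0, 0, 0]
  ],
  "delta_rot": [
    [0, 0, 0],
    [0, 0, 0],
    [0, 0, 0],
    [0, 0, 0],
    [0, 0, 0]
  ]
}}

```text
clock: 11.4
position: [0.5378, -0.1345, 0.0728]
ee_rot: [0.241, 0.082, 0.967, -0.02]
contact_force: [-3.1, 0.0, 1.7]
width: 0.0006
gripper_force: 1.6
```

```bash
python3 chk.py w9
```

```text
tcp panel [ 0.00104502 -0.04874415 -0.01461188] F panel [-1.88529463 -0.50457656  2.92794114] M panel [0.00409671 0.52004596 0.01658564] 0.0005913178590056474
phi 90.02161181227757
```

Contact at about 3 N, so the key is part way down. I press on to the end stop.

Emit:
{"op": "send_rows", "data": {
  "xyz": [
    [0.0009, -0.0002, -0.0018],
    [0.0009, -0.0002, -0.0018],
    [0.0005, 0, -0.0009],
    [0, 0, 0],
    [0, 0, 0]
  ],
  "delta_rot": [
    [0, 0, 0],
    [0, 0, 0],
    [0, 0, 0],
    [0, 0, 0],
    [0, 0, 0]
  ]
}}

```text
clock: 11.95
position: [0.5388, -0.1346, 0.0715]
ee_rot: [0.242, 0.081, 0.967, -0.021]
contact_force: [-31.0, 2.7, 41.8]
width: 0.0003
gripper_force: 25.7
```

```bash
python3 chk.py w10
```

```text
tcp panel [ 0.0012886  -0.04867719 -0.01618888] F panel [-7.80254034 -2.55811154 51.44743086] M panel [-0.54354287  1.67792091 -0.0267044 ] 0.0003480258815146499
phi 90.12568887722334
```

51 N means it is hard on the end stop. I retract along the normal and check the keys.

Emit:
{"op": "send_rows", "data": {
  "xyz": [
    [-0.0046, 0.0008, 0.0088],
    [-0.0093, 0.0016, 0.0177],
    [-0.0093, 0.0016, 0.0177],
    [-0.0093, 0.0016, 0.0177],
    [-0.0093, 0.0016, 0.0177],
    [-0.0093, 0.0016, 0.0177],
    [0, 0, 0],
    [0, 0, 0]
  ],
  "delta_rot": [
    [0, 0, 0],
    [0, 0, 0],
    [0, 0, 0],
    [0, 0, 0],
    [0, 0, 0],
    [0, 0, 0],
    [0, 0, 0],
    [0, 0, 0]
  ]
}}

```text
clock: 12.8
position: [0.4898, -0.1266, 0.1661]
ee_rot: [0.242, 0.082, 0.967, -0.021]
contact_force: [-1.0, -0.5, -0.5]
width: 0.0001
gripper_force: 0.0
```

```bash
python3 - <<'E'
exec(open('h.py').read()); from rig import readout,viewer
q=np.load('q.npy');s=readout.get_state();src=open('tip.py').read()
T=Rcur(s); exec(src[src.index("def local"):src.index("d=viewer")])
d=viewer.get_image("wrist");L,z,W=local(d)
o=world(panel([(0,0,0)]),q)[0];B=R.from_euler('z',q[2]).as_matrix()@np.array([PX,PY,PZ]).T;P=(W-o)@B
for n,y in (("stby",-18),("k1",-48),("k2",-78),("k3",-108)):
    m=(abs(P[:,0])<.008)&(abs(P[:,1]-y/1e3)<.005)&(z>0);print(n,np.round(np.median(P[m,2])*1e3,1),m.sum())
m=(np.hypot(P[:,0]-.002,P[:,1]-.108)<.035)&(P[:,2]>.025)&(P[:,2]<.06)&(z>0);print("knob",np.median(P[m,2]),m.sum())
a=np.linalg.eigh(np.cov(P[m,:2].T))[1][:,1];print(np.degrees(np.arctan(a[1]/a[0])),s["contact_force"],s["position"],s["clock"])
b=viewer.get_image("side");a0=np.load("side.npz")
for nm,x in (("before",a0),("after",b)):
    v,u=np.mgrid[150:285,295:405].reshape(2,-1);C=(back(x,u,v)-[q[0],q[1],0])@R.from_euler('z',q[2]).as_matrix()
    m=(C[:,2]>.17)&(C[:,2]<.19)&(C[:,0]>0)&(C[:,0]<.14)&(C[:,1]>.05);print(nm,C[m].mean(0),m.sum())
E
```

```text
stby 178.7 1007
k1 158.1 1056
k2 171.2 950
k3 17.9 377
knob 0.035825506079236444 974
-17.390712710304133 [-0.9823108  -0.46123078 -0.45006328] [ 0.48979001 -0.12658113  0.16605018] 12.8
before [0.06962996 0.10151453 0.17858652] 597
after [0.0696534  0.10182006 0.17869852] 590
```

```bash
python3 - <<'E'
exec(open('h.py').read()); from rig import readout,viewer
q=np.load('q.npy');s=readout.get_state();src=open('tip.py').read()
T=Rcur(s); exec(src[src.index("def local"):src.index("d=viewer")])
d=viewer.get_image("wrist");L,z,W=local(d)
o=world(panel([(0,0,0)]),q)[0];B=R.from_euler('z',q[2]).as_matrix()@np.array([PX,PY,PZ]).T;P=(W-o)@B
for n,y in (("stby",-18),("k1",-48),("k2",-78),("k3",-108)):
    m=(abs(P[:,0])<.009)&(abs(P[:,1]-y/1e3-.001*-1)<.006)&(z>0)&(P[:,2]<.03);print(n,np.round(np.median(P[m,2])*1e3,1),m.sum())
E
```

```text
stby 17.0 300
k1 10.0 290
k2 17.0 310
k3 17.0 292
```

Bay 1's key is latched and standby has popped up. The other keys are up, the knob is home at mark 3, the pack has not moved, and the gripper is clear. Handing in.

```bash
python3 -c "
from rig import order
print(order.sign_off())"
```

```text
the job is handed in; nothing more can be done
None
```

The job is handed in: my last camera checks showed the selector home at the third mark, bay 1's key latched, standby and the other bay keys up, and the pack where it stood (the sign-off call returned no verdict).

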